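# Rest the pocket telescope level on its desk stand

### The job

Take the pocket telescope out of its slanted holder and lay it in the two notches of the display stand so that it sits level: thick lens hood in the wide notch, slim barrel in the narrow one, its middle centred over the stand. The stand's column may be set at any height, so lower the telescope gently until you feel it rest, without dropping it or pressing it down hard, then let go; leave the mug, the potted aloe and the notebooks where they are.

Things in the scene. Friction and masses are not known exactly. Their poses are not given: they have to be found in the camera images.
- scope_mid (a point): Pocket telescope, 190 mm long, 0.2 to 0.45 kg: middle of its length, on its axis. x runs along it towards the thick lens hood. Slim metal barrel, 30 mm diameter, from 35 mm ahead of this point to 81 mm behind. Balances within 12 mm of this point. Starts in the slanted holder, hood up 30 degrees. Grip the barrel here: it is free 30 mm to either side along x and 35 mm below its axis.
- scope_hood (a point): Middle of the telescope's black lens hood, on the axis, 65 mm ahead of scope_mid. The hood is 48 mm in diameter and 60 mm long, from 35 to 95 mm ahead of scope_mid. At the other end is a black eyepiece, 38 mm in diameter, from 81 to 95 mm behind scope_mid. The telescope is round and may turn about its own x axis.
- holder: Slanted wooden holder, fixed. Base 190 x 100 x 12 mm; origin under its centre, z up, x level towards where the telescope rises. The parked telescope's middle is 105 mm above the origin; it lies in two 90 degree V notches, 65 mm towards the hood and 55 mm towards the eyepiece along its axis, with a stop behind the eyepiece. Lift it out square to its axis.
- stand: Dark wooden stand, fixed. Grey foot 150 x 110 x 12 mm; origin under its centre, z up, x level towards the wide notch. A column carries a level beam with two upright 90 degree V notches, 14 mm thick, at y = 0: wide (for the hood) at x = +65 mm, narrow (for the barrel) at x = -55 mm. The telescope sits level with scope_mid over the origin, hood to +x.
- stand_foot (a point): Centre of the top of the stand's foot, 12 mm above its origin, same axes. The column's height above it is locked, does not give way and is not reported: the seated telescope's axis is anywhere from 104 to 144 mm above the desk, to be found by touch. The top of the beam is 45 mm below the seated axis, so fingers have room between the notches.
- mug: White mug with a handle, 80 mm wide, 90 mm tall, origin under its centre. A bystander.
- aloe: Small potted aloe, pot 84 mm wide and 70 mm tall, leaves to 130 mm, origin under its centre. A bystander.
- notebooks: Stack of three notebooks, 150 x 105 mm, 37 mm tall, origin under its centre. A bystander.
Mind the look-alikes: they are no part of the job. Of the things that look like the part that bears scope_mid, the largest one is meant. Leave any purple or yellow look-alike of the holder alone.

How it is judged:
By the outcome, as a careful person would: the job done as asked, in the order asked, and still so for the second after the job is handed in, with the robot touching nothing.
It also fails if it takes over 48 s, if anything falls off the work surface, if the arm or the gripper's body presses on something with over 40 N, if the wrist force passes 120 N, or if a joint passes its speed limit or range.

### The arm

A 6-joint arm with a two-finger parallel gripper is mounted at the origin on the work surface. World frame = base frame: x ahead of the robot, y to its left, z up, the work surface at z = 0. Lengths are in m, angles in rad, forces in N, time in s.
With the tool pointing down it reaches from about 0.35 to 0.8 m from the base axis. Payload 7.3 kg.
Tool frame: the origin (TCP) lies at the very end of the fingers, on their centre line; the grasp point (between the pads) lies 19 mm behind it (r.tcp_to_grasp is the distance from the TCP to the grasp point, in m); z points along the fingers, y is the line along which they close (so a half turn about z gives the same grasp; the last joint's range is limited). The gripper opens to 85 mm and grips with 20 to 120 N. Pads are 22 mm wide; open, the fingers measure 114 mm over their backs; the gripper's body (76 mm by 85 mm) begins 54 mm behind the grasp point. The pads swing forward as they close: fully open they stand 13 mm farther back than shut.
Start: joints at [1.118, 0.342, 1.524, -0, 1.275, -0.146], TCP at [0.159, 0.501, 0.231] pointing down, gripper open.
Joint ranges: [-2.53, 2.53], [-0.77, 2.02], [0.04, 2.7], [-1, 4.14], [0.28, 2.66], [-3.11, 3.11]. Speed limits (rad/s): [2.57, 2.57, 3.14, 3.14, 3.14, 3.14].

### API

Orientations are given as a 3x3 rotation matrix whose columns are the frame's x, y, z axes.
In Python, from workcell import r gives the robot as it stands. The module is installed in compiled form; this text tells all that it offers.
- The arm moves only by the tool step_arm, never from a script. Its argument "rows" is a list of rows, each a list of 3 entries, a list of its own where there are three numbers: the shift along the tool's x, y, z in mm, then the turn, a rotation vector about the tool's x, y, z in rad, then the finger opening in mm, from 0 to 85.4. A call has 1 to 12 rows; each row is the pose to reach, as a shift and turn from the pose commanded when the call began, along the tool's axes at that moment; what a row does not reach only later rows make up. A row lasts 1/10 s, in which the tool goes at most 50 mm and 8.59 degrees, less where a joint would pass 70% of its speed; a pose out of reach is approached as far as the arm can. A call with a gripper value outside its range is refused whole. The fingers move at their own pace and stop on an object; the grip force is fixed at half the most. Time passes only in rows, so rows that repeat a pose let the fingers close. It gives the time, the measured TCP pose, the force, the opening and the grip force at its end, in the units of the state.
- r.get_state(): the state, without advancing time (a new reading comes with each control period).
- r.camera(name): name is "scene" or "top" or "wrist"; returns (picture, depth): 400x640x3 uint8, blue, green, red; 400x640 float32, m along the optical axis (not along the pixel's ray), 0 where there is no reading.
- r.camera_info(name): a dict with "K" (3x3 intrinsics, pixels), "rvec" (rotation vector, rad) and "tvec" (3), from world to camera coordinates, as OpenCV has them. Camera axes: x right, y down, z forward; pixel columns grow to the right and rows downward; lengths in m; the calibration is good to about 2 mm. The wrist camera is an equidistant fisheye: a pixel r from the principal point sees the ray r / f radians off the axis. A picture is of the moment at which its call begins: read the wrist's pose just before it. camera_info takes no time and is no camera call; for the wrist camera it gives the pose at the moment of the call.
- r.finish_job(): hands the job in; it is judged then, once.
The state is a dict: "t": time; "joints": joint angles; "joint_vel": joint speeds; "joint_torque": joint torques, N m; "eef_pos": TCP position; "eef_rot": TCP orientation; "contact_force": force on the tool from outside, world axes, zero at the start; "torque": the same for the moment, N m; "width": finger opening in m; "grasp_force": force on a finger pad.
Only numpy, scipy, OpenCV 4.12 (cv2) and the standard library are available. Lean on these libraries where they do the work, as an engineer would, in place of code of your own. Each camera call takes 0.05 s, during which the arm holds its last target. There are 200 camera calls.

## Working session

There is one attempt and no reset: what is moved stays moved. The work goes in short steps, Python scripts to look and compute and a tool call to move; the robot and the scene stay as the last step left them, time stands still between calls to the robot, and variables do not carry over. Pictures are saved under pics/ and viewed, at most 10 in all, crops included, and the job is handed in when it is done.

Besides the shell and the picture viewer there is one more tool, called after "Call:" as name([rows], argument=value, ...), one row to a line, values as JSON. step_arm: Moves the arm, as the interface text tells. Its arguments: {"type":"object","properties":{"rows":{"type":"array","items":{"type":"array"}}},"required":["rows"]}

```bash
mkdir -p pics; cat > h.py <<'E'
import numpy as np, cv2
from workcell import r
def save():
    for n in ("scene","top"):
        im,d=r.camera(n); i=r.camera_info(n)
        np.savez(n+".npz",im=im,d=d,K=i["K"],rv=i["rvec"],tv=i["tvec"]); cv2.imwrite(f"pics/{n}0.png",im)
def load(n):
    z=np.load(n+".npz"); R=cv2.Rodrigues(z["rv"])[0]; t=z["tv"].reshape(3)
    d=z["d"]; v,u=np.mgrid[:400,:640]; K=z["K"]
    c=np.stack([(u-K[0,2])/K[0,0]*d,(v-K[1,2])/K[1,1]*d,d],-1)
    return z["im"],d,(c-t)@R,K,R,t
E
python3 -c "
from h import *
save(); s=r.get_state(); print(s['t'],s['eef_pos'],s['eef_rot'],s['contact_force'],r.tcp_to_grasp)
for n in ('scene','top'):
  im,d,P,K,R,t=load(n); print(n,K[0,0],-R.T@t,R[2],(d>0).mean())
"
```

```text
0.1 [0.15834989 0.50019171 0.23069405] [[-9.53303688e-01  3.02012711e-01 -6.32933512e-04]
 [ 3.02013282e-01  9.53302942e-01 -1.21565164e-03]
 [ 2.36235130e-04 -1.35003952e-03 -9.99999061e-01]] [-0.09320975  1.05186199 -0.23811005] 0.0187
scene 378.91522086744 [1.32551665 0.24594929 1.11491178] [-0.59889484 -0.1915081  -0.77759219] 0.99603515625
top 415.0837814668752 [ 0.49492283 -0.01551453  1.4481026 ] [ 0.04231321  0.00479837 -0.99909287] 0.996171875
```

View pics/top0.png

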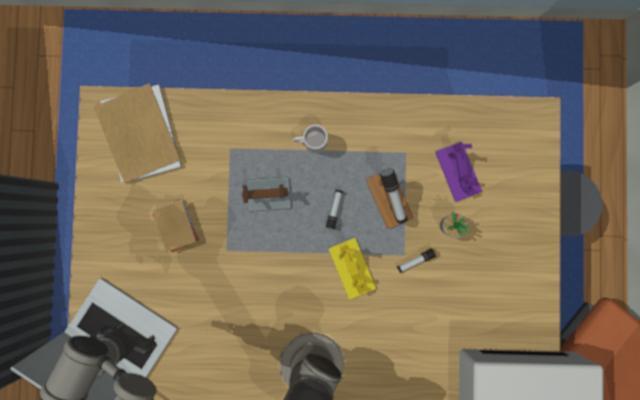

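View pics/scene0.png

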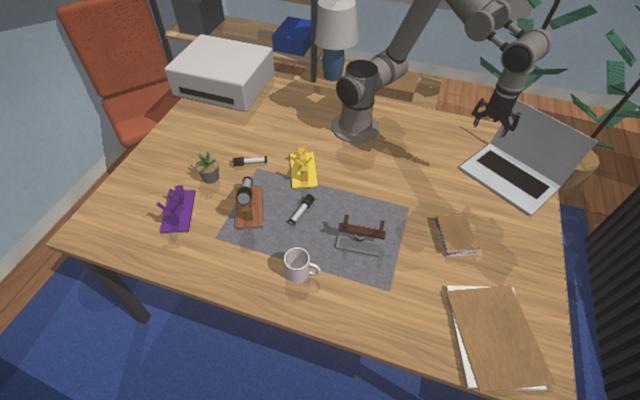

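The top view shows the telescope in the brown holder at (393,195), with its hood at (390,180). The look-alikes are the small scopes at (335,208) and (416,261), the yellow holder at (352,268) and the purple holder at (459,171). The stand is at (265,193). I choose the large scope at (393,195) and will check it in a close crop while measuring.

```bash
python3 -c "
from h import *
im,d,P,K,R,t=load('top'); im2,d2,P2,*_=load('scene')
z=lambda a:cv2.resize(a,(400,300),interpolation=cv2.INTER_CUBIC)
cv2.imwrite('pics/crop1.png',np.vstack([np.hstack([z(im[155:230,345:445]),z(im[155:230,220:320])]),np.hstack([z(im2[165:240,200:300]),z(im2[200:275,310:410])])]))
np.set_printoptions(precision=3,suppress=True,linewidth=200)
# height map summaries
for n,(u0,u1,v0,v1) in dict(holder=(360,420,160,235),stand=(235,300,165,220)).items():
  p=P[v0:v1,u0:u1]; m=p[...,2]>0.02; q=p[m]; print(n,q.min(0),q.max(0))
  print((p[::4,::4,2]*1000).astype(int))
for n,u,v in (('mug',315,136),('aloe',456,225),('nb',175,225)): print(n,P[v,u])
"
```

```text
holder [ 0.49  -0.303  0.02 ] [ 0.663 -0.016  1.448]
[[  -1   -2   -2    6    2    1    4    0    1   -3   -1   -5    3   -2    2]
 [   0    0    0    1    0   -3    3   -1    2    2   -4    3   -1   -4   -2]
 [  -2    0    1 1448    5   -5   -6   -5    1   -2    4   -2   -5   -1    4]
 [  -2   -2    2   -1    2  145  150  159  168    3    0    2    2    0    0]
 [   0    0    0   13    8  153  174  171  165  127    1    6   -2   -5   -1]
 [  -1   -1    6    5   16  136  153  162  162  150    0   -1   -2   -3   -3]
 [  -4    5   10    8    9   32  142  157  153  146    0    3   -2    1    0]
 [   3    5    5   13   12   11  136  142  146  143   16   -5   -3    0   -2]
 [   0    0    0    8    8    4    9  115  134  130    6   -1    4    0   -1]
 [  -5    2    1   -3   14    9    3   63  121  123   13    8    2    1    0]
 [   0   -6    0   -2    6    9   10   46  104  116  101   14   -5   -1    9]
 [   0   -2    3    4    3   12   13   17   91  109   99   11    0    2    0]
 [   0    0    1   -2    0   13   15   11   45   95  100   69   13   -6    0]
 [   0    3   -6   -3    1    7  
[... 1092 characters left out ...]
 3   -2]
 [   1    0   62   76   66   61   63   68   63   62   60   64   89   63    0   -4   -5]
 [   1   -2   63   85   57   57   58   60   57   35   13   12   98   12    0    0 1448]
 [   1   -5   95   98    8   13    6   13   13   11   10    7    6    9   -1    0    1]
 [  -2    3    3    8    9    8   10    8    8   13   14   11    6   14    0    7   -4]
 [   0   -1    1   -1    9   11   10   15    9   13    0    1    0   -1   -5   -3   -3]
 [   0   -2    0    1   -5   -2   -1    5    1    0   -1    1   -8   -1   -5    0   -4]
 [  -2   -7   -1   -2    2    7    2    1    3   -2    0   -1   -1    2    3    4    2]]
mug [0.786 0.01  0.005]
aloe [ 0.488 -0.459  0.088]
nb [0.463 0.479 0.032]
```

View pics/crop1.png

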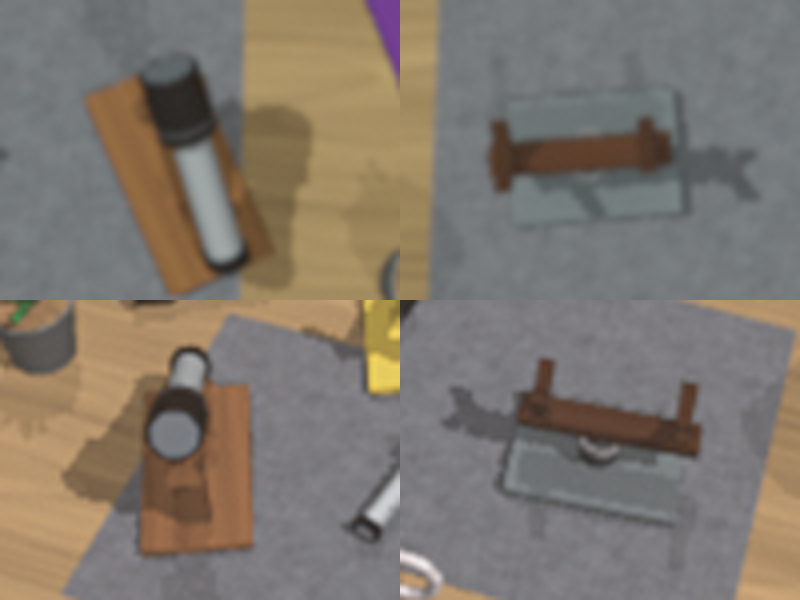

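The crop confirms the choice: the large telescope is in the brown holder, black hood up and away from the robot. On the stand, the wide notch is the left one (+y) and the narrow notch is on the right. Next I measure both.

```bash
cat > meas.py <<'E'
from h import *
from scipy.optimize import least_squares
np.set_printoptions(precision=4,suppress=True,linewidth=160)
Q=[];B=[];W=[];F=[]
for n in ('top','scene'):
    im,d,P,*_=load(n); hsv=cv2.cvtColor(im,cv2.COLOR_BGR2HSV); H,S,V=[hsv[...,i].astype(int) for i in range(3)]
    inH=(abs(P[...,0]-.56)<.13)&(abs(P[...,1]+.25)<.10)&(d>0)
    wood=(S>90)&(H<20)
    hb=inH&wood&(abs(P[...,2]-.012)<.012)
    q=inH&(S<70)&(P[...,2]>.06)&(P[...,2]<.25); Q.append(P[q])
    st=(abs(P[...,0]-.55)<.08)&(abs(P[...,1]-.14)<.11)&(d>0)
    w=st&wood&(P[...,2]>.045)&(P[...,2]<.15); W.append(P[w])
    print(n,len(Q[-1]),w.sum())
    # holder base colour contour
    pts=P[hb]; print(' base rect',cv2.minAreaRect((pts[:,:2]*1000).astype(np.float32)))
Qa=np.vstack(Q)
def ax(p): 
    u=np.array([np.cos(p[2])*np.cos(p[3]),np.sin(p[2])*np.cos(p[3]),np.sin(p[3])]); return np.array([.56,p[0],p[1]]),u
def fit(q):
    def f(p):
        c,u=ax(p); v=q-c; s=v@u; rr=np.linalg.norm(v-np.outer(s,u),axis=1)
        return np.where((rr<.0195)|(False),rr-.015,np.minimum(abs(rr-.015),abs(rr-.024)))
    return least_squares(f,[-.25,.115,.42,.52],loss='soft_l1',f_scale=.003)
for q in (Q[0],Q[1],Qa):
    o=fit(q); c,u=ax(o.x); v=q-c; s=v@u; rr=np.linalg.norm(v-np.outer(s,u),axis=1); k=rr<.035
    a,b=np.percentile(s[k],[.7,99.3]); m=c+u*(a+b)/2
    print('scope psi,tilt deg',np.degrees(o.x[2:]),'len',b-a,'mid',m,'rms',np.sqrt(np.mean(o.fun**2)))
for w in W+[np.vstack(W)]:
    print('stand wood: z pct',np.percentile(w[:,2],[5,25,50,75,95,99]),cv2.minAreaRect((w[:,:2]*1000).astype(np.float32)))
E
python3 meas.py
```

```text
top 622 343
 base rect ((558.9550170898438, -261.7689208984375), (175.5086212158203, 248.7158660888672), 89.99507904052734)
scene 282 375
 base rect ((557.7801513671875, -261.6253662109375), (257.19384765625, 178.89691162109375), 0.962087869644165)
scope psi,tilt deg [20.4101 22.5739] len 0.18926887061340147 mid [ 0.5676 -0.2464  0.1223] rms 0.004793722722062771
scope psi,tilt deg [22.5493 22.3463] len 0.19150210035821752 mid [ 0.5724 -0.2479  0.1229] rms 0.003999004715504527
scope psi,tilt deg [20.485 22.455] len 0.19225611011295332 mid [ 0.5698 -0.2459  0.1228] rms 0.004583126730673654
stand wood: z pct [0.0572 0.0606 0.0633 0.0761 0.0976 0.1028] ((575.9205322265625, 173.45684814453125), (49.3841438293457, 145.35610961914062), 2.667249917984009)
stand wood: z pct [0.0585 0.0608 0.0627 0.0746 0.0992 0.1038] ((587.8863525390625, 174.14675903320312), (55.90830612182617, 149.23545837402344), 9.486943244934082)
stand wood: z pct [0.0578 0.0607 0.0628 0.0754 0.0983 0.103 ] ((586.559814453125, 173.90496826171875), (57.81840133666992, 149.32008361816406), 9.075769424438477)
```

```bash
cat >> meas.py <<'E'
print('----')
def sdf(p,q,full):
    ti,z=(p[3],p[4]) if full else (np.radians(30),.105)
    u=np.array([np.cos(p[2])*np.cos(ti),np.sin(p[2])*np.cos(ti),np.sin(ti)])
    v=q-np.array([p[0],p[1],z]); s=v@u; rr=np.linalg.norm(v-np.outer(s,u),axis=1)
    out=[]
    for a,b,R in ((-.095,-.081,.019),(-.081,.035,.015),(.035,.095,.024)):
        ds=abs(s-(a+b)/2)-(b-a)/2; dr=rr-R
        out.append(np.hypot(np.maximum(ds,0),np.maximum(dr,0))+np.minimum(np.maximum(ds,dr),0))
    return np.min(out,0)
for q in (Q[0],Q[1],Qa):
    for full in (0,1):
        o=least_squares(sdf,[.565,-.246,.4,.52,.105][:5 if full else 3],args=(q,full),loss='soft_l1',f_scale=.003)
        print(full,o.x,np.degrees(o.x[2]),'med|res|',np.median(abs(sdf(o.x,q,full))))
# stand: local frame from beam top, foot by colour
for n in ('top','scene'):
    im,d,P,K,R,t=load(n); hsv=cv2.cvtColor(im,cv2.COLOR_BGR2HSV).astype(int)
    v,u=np.mgrid[:400,:640]; C=-R.T@t
    ray=np.stack([(u-K[0,2])/K[0,0],(v-K[1,2])/K[1,1],np.ones(u.shape)],-1)@R
    def plane(z): return C+ray*((z-C[2])/ray[...,2])[...,None]
    G=plane(.012); hsvs=lambda x,y:hsv[np.unravel_index(np.argmin(np.hypot(G[...,0]-x,G[...,1]-y)),u.shape)]
    print(n,'foot',hsvs(.585,.17),hsvs(.52,.16),'mat',hsvs(.62,.05),'hbase',hsvs(.56,-.20),'table',hsvs(.45,-.35))
E
python3 meas.py | sed '1,/----/d'
```

```text
0 [ 0.5758 -0.2532  0.4335] 24.838475095660353 med|res| 0.0011476518648916752
1 [ 0.5753 -0.2534  0.4338  0.5205  0.1044] 24.856053840605355 med|res| 0.0011030443099051433
0 [ 0.5788 -0.255   0.4346] 24.901365176335794 med|res| 0.000944479561144458
1 [ 0.5788 -0.255   0.43    0.5303  0.1045] 24.63770682031028 med|res| 0.0008517221508691324
0 [ 0.5768 -0.2533  0.4333] 24.82854607360081 med|res| 0.0012945214757568158
1 [ 0.5767 -0.2533  0.4342  0.5223  0.1048] 24.877909340665262 med|res| 0.0012991481737506128
top foot [ 11 132  93] [103  15 122] mat [ 99  14 127] hbase [100   7 116] table [ 20 104 159]
scene foot [  0   9 117] [128   8 129] mat [120   8 130] hbase [120  10 131] table [ 17 104 170]
```

```bash
cat > mv.py <<'E'
from h import *
from scipy.spatial.transform import Rotation as Ro
np.set_printoptions(precision=4,suppress=True)
def tool(psi,tilt):  # tool x along scope axis, z square to it downward
    x=np.array([np.cos(psi)*np.cos(tilt),np.sin(psi)*np.cos(tilt),np.sin(tilt)])
    z=-np.array([-np.cos(psi)*np.sin(tilt),-np.sin(psi)*np.sin(tilt),np.cos(tilt)])
    return np.stack([x,np.cross(z,x),z],1)
def go(grasp,psi,tilt,back=0):
    R=tool(psi,tilt); p=np.array(grasp)+R[:,2]*(.0187-back)
    s=r.get_state(); E=np.array(s['eef_rot']); 
    print('target tcp',p,'shift mm',E.T@(p-s['eef_pos'])*1000,'turn',Ro.from_matrix(E.T@R).as_rotvec(),'t',s['t'],'j',s['joints'],'F',s['contact_force'],'w',s['width'])
E
python3 -c "
from mv import *
go([.50,.15,.30],1.57,0)"
```

```text
target tcp [0.5    0.15   0.2813] shift mm [-431.4469 -230.7244  -50.3964] turn [-0.0013  0.0006  1.2648] t 0.1 j [ 1.118   0.3427  1.5249  0.      1.2754 -0.146 ] F [-0.0932  1.0519 -0.2381] w 0.08533097029158972
```

Call:
step_arm([
  [[-430,-231,-50],[0,0,1.265],85],
  [[-430,-231,-50],[0,0,1.265],85],
  [[-430,-231,-50],[0,0,1.265],85],
  [[-430,-231,-50],[0,0,1.265],85],
  [[-430,-231,-50],[0,0,1.265],85],
  [[-430,-231,-50],[0,0,1.265],85],
  [[-430,-231,-50],[0,0,1.265],85],
  [[-430,-231,-50],[0,0,1.265],85],
  [[-430,-231,-50],[0,0,1.265],85],
  [[-430,-231,-50],[0,0,1.265],85],
  [[-430,-231,-50],[0,0,1.265],85],
  [[-430,-231,-50],[0,0,1.265],85],
])

```text
t: 1.3
eef_pos: [0.4987, 0.1498, 0.2806]
eef_rot: [[0.003, 1.0, -0.002], [1.0, -0.003, 0.0], [0.0, -0.002, -1.0]]
contact_force: [-0.5, 1.1, 0.3]
width: 0.0848
grasp_force: 0.0
```

```bash
python3 -c "
from h import *
s=r.get_state(); print(s['eef_pos'],s['joint_vel'])
i=r.camera_info('wrist'); im,d=r.camera('wrist')
np.savez('wrist.npz',im=im,d=d,K=i['K'],rv=i['rvec'],tv=i['tvec']); cv2.imwrite('pics/wrist0.png',im)
print(i)
save()
"
```

```text
[0.49870769 0.14980221 0.28061419] [ 0.04179405 -0.01785363  0.01920266  0.0038003   0.00043887  0.00434448]
{'K': array([[309.70691629,   0.        , 317.41719239],
       [  0.        , 309.70691629, 195.00263253],
       [  0.        ,   0.        ,   1.        ]]), 'rvec': array([-2.84419050e+00,  4.94151697e-03,  2.15755775e-03]), 'tvec': array([-0.49819751,  0.09185398,  0.47087255])}
```

View pics/wrist0.png

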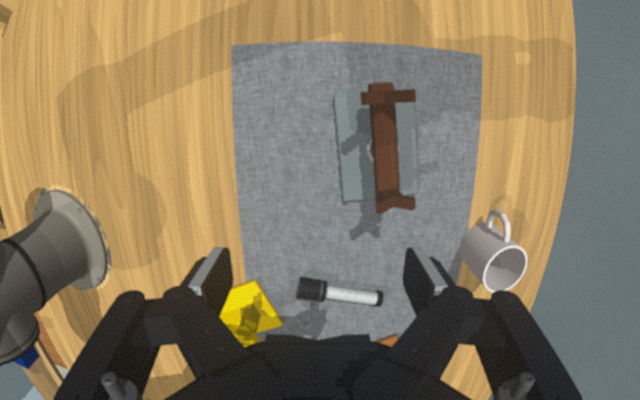

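The wrist view shows the stand clearly: wide notch at (388,95) towards +y, narrow notch at (395,203), foot spanning about (335–417, 88–205).

```bash
cat > st.py <<'E'
from h import *
np.set_printoptions(precision=4,suppress=True)
z=np.load('wrist.npz'); im,d,K=z['im'],z['d'],z['K']; R=cv2.Rodrigues(z['rv'])[0]; C=-R.T@z['tv']
v,u=np.mgrid[:400,:640]; a=(u-K[0,2])/K[0,0]; b=(v-K[1,2])/K[1,1]; th=np.hypot(a,b)+1e-9
ray=np.stack([a/th*np.sin(th),b/th*np.sin(th),np.cos(th)],-1); 
P=C+(ray/ray[...,2:]*d[...,None])@R; rw=ray@R
def plane(h): return C+rw*((h-C[2])/rw[...,2])[...,None]
hsv=cv2.cvtColor(im,cv2.COLOR_BGR2HSV).astype(int); H,S,V=hsv[...,0],hsv[...,1],hsv[...,2]
print('foot',hsv[180,352],hsv[120,345],hsv[150,405],'mat',hsv[180,320],hsv[120,440],'C',C)
box=(u>325)&(u<425)&(v>75)&(v<220)
foot=box&(P[...,2]>.007)&(P[...,2]<.02)
wood=box&(S>90)&(H<20)
for nm,m in (('foot',foot|wood&(abs(P[...,2]-.012)<0)),):
    g=plane(.012)[m]; print(nm,m.sum(),np.median(P[m][:,2]))
mat_h=box&(S>13)&~wood&(H>60)&(H<105)
G=plane(.012)
for nm,m in (('footdepth',foot),('footcol',mat_h)):
    m=cv2.morphologyEx(m.astype(np.uint8),cv2.MORPH_OPEN,np.ones((3,3)))>0
    print(nm,m.sum(),cv2.minAreaRect((G[m][:,:2]*1000).astype(np.float32)))
W=P[wood&(P[...,2]>.04)]; top=W[(abs(W[:,2]-np.median(W[:,2]))<.006)]
print('beam z',np.median(W[:,2]),'rect',cv2.minAreaRect((top[:,:2]*1000).astype(np.float32)))
q=top[(top[:,1]>np.percentile(top[:,1],20))&(top[:,1]<np.percentile(top[:,1],80))]
k=np.polyfit(q[:,1],q[:,0],1); print('beam line x=k*y+c',k,'axis yaw',np.degrees(np.pi/2-np.arctan(k[0])),'at y=.17',np.polyval(k,.17))
up=W[W[:,2]>np.median(W[:,2])+.012]
for s,nm in ((up[:,1]>.17,'wide'),(up[:,1]<.17,'narrow')):
    w=up[s]; print(nm,len(w),w.min(0),w.max(0),w.mean(0),cv2.minAreaRect((w[:,:2]*1000).astype(np.float32)))
E
python3 st.py
```

```text
foot [ 85  22 141] [ 83  21 143] [ 90  18 128] mat [ 99  12 145] [110   6 137] C [0.4994 0.224  0.4228]
foot 5210 0.011506251203793838
footdepth 5177 ((580.6912231445312, 168.1309814453125), (110.19435119628906, 149.9767303466797), 5.662175178527832)
footcol 4232 ((580.7930908203125, 168.0548095703125), (110.60543823242188, 149.79161071777344), 5.6596598625183105)
beam z 0.06251881566491152 rect ((579.2678833007812, 180.1431884765625), (29.183032989501953, 137.5185089111328), 5.89471435546875)
beam line x=k*y+c [-0.1035  0.5974] axis yaw 95.91165167950963 at y=.17 0.5797646465185182
wide 569 [0.4994 0.2236 0.0745] [0.6028 0.2408 0.4228] [0.5738 0.2324 0.0934] ((550.993896484375, 230.55648803710938), (103.86404418945312, 14.867050170898438), 4.657753944396973)
narrow 456 [0.5638 0.1055 0.0752] [0.6067 0.1217 0.1056] [0.5859 0.115  0.0943] ((585.5241088867188, 114.36802673339844), (42.9029426574707, 13.593436241149902), 6.209775447845459)
```

```bash
python3 -c "
from mv import *
go([.577,-.254,.105],.4335,np.pi/6,.13)"
```

```text
target tcp [ 0.5265 -0.2774  0.2014] shift mm [-428.7511   28.5649   79.6138] turn [-0.2983  0.4656  1.1103] t 1.45 j [0.1476 0.2992 1.4469 0.0003 1.3962 0.1471] F [ 0.3849 -0.0031 -0.428 ] w 0.08481683462104889
```

Call:
step_arm([
  [[-429,29,80],[-0.298,0.466,1.11],85],
  [[-429,29,80],[-0.298,0.466,1.11],85],
  [[-429,29,80],[-0.298,0.466,1.11],85],
  [[-429,29,80],[-0.298,0.466,1.11],85],
  [[-429,29,80],[-0.298,0.466,1.11],85],
  [[-429,29,80],[-0.298,0.466,1.11],85],
  [[-429,29,80],[-0.298,0.466,1.11],85],
  [[-429,29,80],[-0.298,0.466,1.11],85],
  [[-429,29,80],[-0.298,0.466,1.11],85],
  [[-429,29,80],[-0.298,0.466,1.11],85],
  [[-429,29,80],[-0.298,0.466,1.11],85],
  [[-429,29,80],[-0.298,0.466,1.11],85],
])

```text
t: 2.65
eef_pos: [0.5276, -0.2766, 0.2016]
eef_rot: [[0.785, 0.422, 0.454], [0.365, -0.907, 0.211], [0.501, -0.0, -0.866]]
contact_force: [-1.0, 0.2, 0.1]
width: 0.0846
grasp_force: 0.0
```

```bash
python3 -c "
from h import *
i=r.camera_info('wrist'); im,d=r.camera('wrist')
np.savez('wrist.npz',im=im,d=d,K=i['K'],rv=i['rvec'],tv=i['tvec']); cv2.imwrite('pics/wrist1.png',im)
from mv import *
go([.577,-.254,.105],.4335,np.pi/6,0)
"
```

```text
target tcp [ 0.5855 -0.2501  0.0888] shift mm [ -1.5849   0.3368 129.6438] turn [-0.0006 -0.0009  0.0018] t 2.7 j [-0.8756  0.3953  1.6565  0.5998  1.0299 -0.0405] F [-0.4438 -0.1285  0.9138] w 0.08494090861850112
```

View pics/wrist1.png

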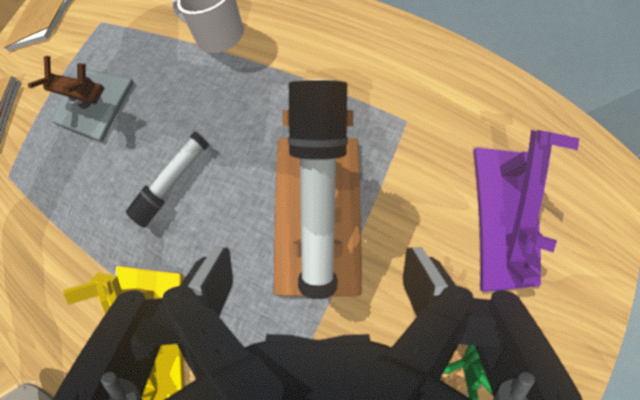

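The wrist view shows the scope centred between the fingers: hood at (318,120), eyepiece at (318,285). I refine its pose with the wrist depth.

```bash
cat > ref.py <<'E'
import io,contextlib
with contextlib.redirect_stdout(io.StringIO()):
    from meas import sdf,least_squares; from st import P,S,H,u,v
from mv import *
m=(S<70)&(P[...,2]>.05)&(P[...,2]<.22)&(abs(u-318)<35)&(v>70)&(v<305)
q=P[m]
for full in (0,1):
    x0=[.577,-.254,.4335,.5236,.105][:5 if full else 3]
    o=least_squares(sdf,x0,args=(q,full),loss='soft_l1',f_scale=.002); print(len(q),o.x,np.median(abs(o.fun)))
go([o.x[0],o.x[1],o.x[4]],o.x[2],np.pi/6)
E
python3 ref.py
```

```text
Traceback (most recent call last):
  File "ref.py", line 3, in <module>
    from meas import sdf,least_squares; from st import P,S,H,u,v
                                        ^^^^^^^^^^^^^^^^^^^^^^^^
  File "st.py", line 26, in <module>
    w=up[s]; print(nm,len(w),w.min(0),w.max(0),w.mean(0),cv2.minAreaRect((w[:,:2]*1000).astype(np.float32)))
                             ~~~~~^^^
ValueError: zero-size array to reduction operation minimum which has no identity
```

```bash
sed -i '/^box=/,$d' st.py; python3 ref.py
```

```text
8320 [ 0.5769 -0.2544  0.4312] 0.0004059856535235263
8320 [ 0.576  -0.2548  0.4311  0.5253  0.1043] 0.00039109033169975986
target tcp [ 0.5844 -0.2509  0.0881] shift mm [ -3.0722   0.6866 129.6008] turn [-0.0018 -0.0009  0.0039] t 2.7 j [-0.8756  0.3953  1.6565  0.5998  1.0299 -0.0405] F [-0.4438 -0.1285  0.9138] w 0.08494090861850112
```

Call:
step_arm([
  [[-1,0.5,30],[0,0,0],85],
  [[-1,0.5,65],[0,0,0],85],
  [[-1,0.5,95],[0,0,0],85],
  [[-1,0.5,115],[0,0,0],85],
  [[-1,0.5,126],[0,0,0],85],
  [[-1,0.5,130],[0,0,0],85],
  [[-1,0.5,130],[0,0,0],85],
  [[-1,0.5,130],[0,0,0],85],
])

```text
t: 3.5
eef_pos: [0.5861, -0.2524, 0.0894]
eef_rot: [[0.785, 0.419, 0.456], [0.364, -0.908, 0.209], [0.501, 0.002, -0.865]]
contact_force: [-0.5, 0.5, 0.7]
width: 0.085
grasp_force: 0.0
```

```bash
python3 -c "
from mv import *
go([.577,-.2545,.105],.4312,np.pi/6,0)"
```

```text
target tcp [ 0.5855 -0.2506  0.0888] shift mm [-0.077  -1.9163  0.6594] turn [ 0.0008 -0.0015  0.0021] t 3.5 j [-0.7628  0.5913  1.6885  0.7154  0.7898 -0.1217] F [-0.4813  0.5319  0.7172] w 0.08498299213462376
```

Call:
step_arm([
  [[0,-2,0.5],[0,0,0],85],
  [[0,-2,0.5],[0,0,0],60],
  [[0,-2,0.5],[0,0,0],40],
  [[0,-2,0.5],[0,0,0],34],
  [[0,-2,0.5],[0,0,0],15],
  [[0,-2,0.5],[0,0,0],10],
  [[0,-2,0.5],[0,0,0],10],
  [[0,-2,0.5],[0,0,0],10],
  [[0,-2,0.5],[0,0,0],10],
  [[0,-2,0.5],[0,0,0],10],
])

```text
t: 4.5
eef_pos: [0.5849, -0.2499, 0.0881]
eef_rot: [[0.786, 0.42, 0.454], [0.363, -0.908, 0.21], [0.501, -0.0, -0.866]]
contact_force: [-6.0, 1.0, 6.0]
width: 0.0287
grasp_force: 58.7
```

```bash
python3 -c "
from mv import *
go([.577,-.2545,.105],.4312,np.pi/6,0)"
```

```text
target tcp [ 0.5855 -0.2506  0.0888] shift mm [ 0.6328  0.8522 -0.4874] turn [-0.0013 -0.0008  0.0013] t 4.5 j [-0.7611  0.5908  1.6945  0.7177  0.7869 -0.1237] F [-5.9614  1.0472  5.9824] w 0.028727875027948224
```

Call:
step_arm([
  [[0,0,-5],[0,0,0],10],
  [[0,0,-15],[0,0,0],10],
  [[0,0,-30],[0,0,0],10],
  [[0,0,-45],[0,0,0],10],
  [[0,0,-60],[0,0,0],10],
  [[0,0,-80],[0,0,0],10],
  [[0,0,-100],[0,0,0],10],
  [[0,0,-120],[0,0,0],10],
  [[0,0,-135],[0,0,0],10],
  [[0,0,-140],[0,0,0],10],
  [[0,0,-140],[0,0,0],10],
])

```text
t: 5.6
eef_pos: [0.5212, -0.2802, 0.2101]
eef_rot: [[0.786, 0.418, 0.456], [0.363, -0.908, 0.208], [0.501, 0.002, -0.865]]
contact_force: [0.1, -0.2, -4.5]
width: 0.0284
grasp_force: 59.6
```

```bash
python3 -c "
from mv import *
i=r.camera_info('wrist'); im,d=r.camera('wrist')
np.savez('wrist.npz',im=im,d=d,K=i['K'],rv=i['rvec'],tv=i['tvec']); cv2.imwrite('pics/wrist2.png',im)
print(r.get_state()['torque'])
go([.58,.168,.20],np.radians(95.7),0,0)"
```

```text
[-0.2526  0.4865 -0.0056]
target tcp [0.58   0.168  0.1813] shift mm [ 194.5464 -382.0286  144.558 ] turn [ 0.3247 -0.4547 -1.2082] t 5.65 j [-0.889   0.3815  1.6552  0.5944  1.0473 -0.0392] F [ 0.0271  0.2895 -3.9825] w 0.028636865921328507
```

View pics/wrist2.png

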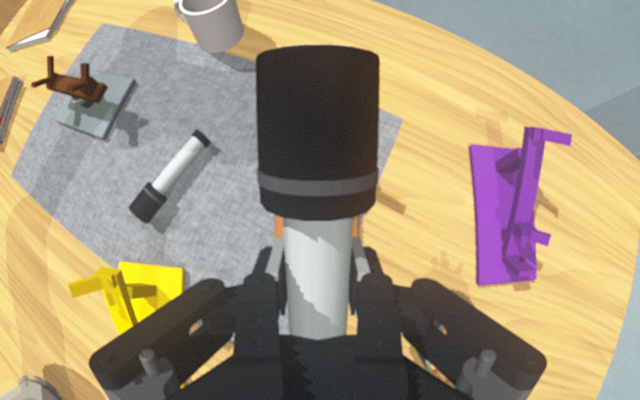

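The scope is held and the hood is in view at (318,130). Next I measure its pose in the tool frame.

```bash
cat > grip.py <<'E'
import io,contextlib
with contextlib.redirect_stdout(io.StringIO()):
    from meas import sdf,least_squares; from st import P,S,H,V,u,v
from mv import *
s=r.get_state(); q=(P-s['eef_pos'])@np.array(s['eef_rot'])
m=(np.abs(q[...,1])<.03)&(abs(q[...,2]+.0187)<.03)&(q[...,0]>.02)&(q[...,0]<.105)&(u>240)&(u<400)&(v<330)&(S<80)
q=q[m]
o=least_squares(sdf,[0,0,0,0,-.0187],args=(q,1),loss='soft_l1',f_scale=.002); print(len(q),'x y yaw tilt z',o.x,np.median(abs(o.fun)))
E
python3 grip.py
```

```text
18834 x y yaw tilt z [ 0.0002  0.0012  0.0011  0.003  -0.0201] 0.0003824739864244607
```

```bash
python3 -c "
from mv import *
go([.5795,.168,.20],np.radians(95.7),0,0)"
```

```text
target tcp [0.5795 0.168  0.1813] shift mm [ 194.1534 -382.2379  144.3305] turn [ 0.3247 -0.4547 -1.2082] t 5.65 j [-0.889   0.3815  1.6552  0.5944  1.0473 -0.0392] F [ 0.0271  0.2895 -3.9825] w 0.028636865921328507
```

Call:
step_arm([
  [[10,-19,7],[0.016,-0.023,-0.06],10],
  [[29,-57,22],[0.049,-0.068,-0.181],10],
  [[49,-96,36],[0.081,-0.114,-0.302],10],
  [[68,-134,51],[0.114,-0.159,-0.423],10],
  [[87,-172,65],[0.146,-0.205,-0.544],10],
  [[107,-210,79],[0.179,-0.25,-0.665],10],
  [[126,-248,94],[0.211,-0.296,-0.785],10],
  [[146,-287,108],[0.244,-0.341,-0.906],10],
  [[165,-325,123],[0.276,-0.386,-1.027],10],
  [[180,-354,134],[0.301,-0.421,-1.119],10],
  [[190,-374,141],[0.318,-0.445,-1.182],10],
  [[194,-382,144],[0.325,-0.455,-1.208],10],
])

```text
t: 6.85
eef_pos: [0.5787, 0.1714, 0.1799]
eef_rot: [[-0.105, 0.994, -0.003], [0.994, 0.105, 0.001], [0.001, -0.003, -1.0]]
contact_force: [0.6, -0.7, -4.0]
width: 0.0284
grasp_force: 59.7
```

Call:
step_arm([
  [[0,0,0],[0,0,0],10],
  [[0,0,0],[0,0,0],10],
  [[0,0,0],[0,0,0],10],
])

```text
t: 7.15
eef_pos: [0.5793, 0.1664, 0.1814]
eef_rot: [[-0.097, 0.995, -0.001], [0.995, 0.097, 0.0], [0.0, -0.001, -1.0]]
contact_force: [0.2, -0.4, -4.5]
width: 0.0284
grasp_force: 59.7
```

```bash
python3 -c "
from mv import *
i=r.camera_info('wrist'); im,d=r.camera('wrist')
np.savez('wrist.npz',im=im,d=d,K=i['K'],rv=i['rvec'],tv=i['tvec']); cv2.imwrite('pics/wrist3.png',im)
im,d=r.camera('scene'); cv2.imwrite('pics/scene3.png',cv2.resize(im[180:300,270:430],(800,600)))
go([.5795,.168,.20],np.radians(95.7),0,0); print(r.get_state()['torque'])"; python3 grip.py
```

```text
target tcp [0.5795 0.168  0.1813] shift mm [1.5766 0.1883 0.3791] turn [-0.0003 -0.0005 -0.002 ] t 7.25 j [0.1523 0.5245 1.373  0.0005 1.2443 0.0548] F [ 0.495   0.3574 -3.7703] w 0.02828048137922192
[-0.0155 -0.0452 -0.0129]
22114 x y yaw tilt z [-0.0011  0.0001  0.0001  0.0029 -0.0187] 0.00036046034599560364
```

View pics/scene3.png

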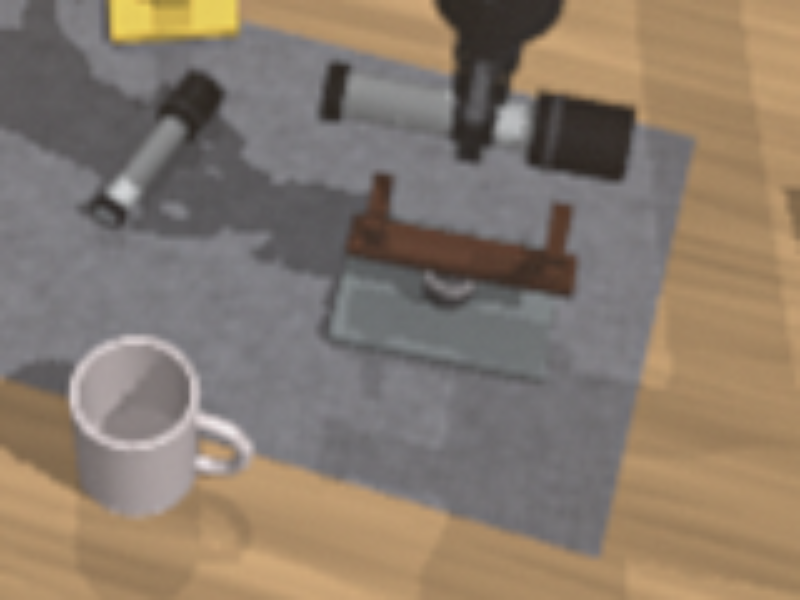

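The scope hangs level above the stand with the hood over the wide notch. I lower it to just above the expected seat, making a small centring correction on the way.

Call:
step_arm([
  [[2,1,8],[0,0,0.001],10],
  [[2.5,1.2,22],[0,0,0],10],
  [[2.5,1.2,40],[0,0,0],10],
  [[2.5,1.2,55],[0,0,0],10],
  [[2.5,1.2,67],[0,0,0],10],
  [[2.5,1.2,75],[0,0,0],10],
  [[2.5,1.2,79],[0,0,0],10],
  [[2.5,1.2,80],[0,0,0],10],
  [[2.5,1.2,80],[0,0,0],10],
  [[2.5,1.2,80],[0,0,0],10],
])

```text
t: 8.25
eef_pos: [0.5807, 0.1706, 0.1021]
eef_rot: [[-0.1, 0.995, 0.001], [0.995, 0.1, 0.001], [0.0, 0.001, -1.0]]
contact_force: [-0.1, 0.6, -4.0]
width: 0.0285
grasp_force: 59.7
```

Call:
step_arm([
  [[0,0,1],[0,0,0],10],
  [[0,0,2],[0,0,0],10],
  [[0,0,3],[0,0,0],10],
  [[0,0,4],[0,0,0],10],
  [[0,0,4],[0,0,0],10],
])

```text
t: 8.75
eef_pos: [0.5802, 0.1704, 0.0973]
eef_rot: [[-0.1, 0.995, -0.001], [0.995, 0.1, 0.0], [0.0, -0.001, -1.0]]
contact_force: [-0.4, -0.3, -4.2]
width: 0.0286
grasp_force: 59.7
```

Call:
step_arm([
  [[-0.5,0,1],[0,0,0],10],
  [[-1,0,2],[0,0,0],10],
  [[-1,0,3],[0,0,0],10],
  [[-1,0,3],[0,0,0],10],
])

```text
t: 9.15
eef_pos: [0.5803, 0.1694, 0.0942]
eef_rot: [[-0.1, 0.995, -0.001], [0.995, 0.1, 0.0], [0.0, -0.001, -1.0]]
contact_force: [-0.2, -0.5, -3.6]
width: 0.0284
grasp_force: 59.7
```

Call:
step_arm([
  [[0,0,1],[0,0,0],10],
  [[0,0,2],[0,0,0],10],
  [[0,0,2],[0,0,0],10],
])

```text
t: 9.45
eef_pos: [0.5803, 0.1695, 0.0923]
eef_rot: [[-0.1, 0.995, -0.001], [0.995, 0.1, 0.0], [0.0, -0.001, -1.0]]
contact_force: [0.6, -0.2, -4.1]
width: 0.0284
grasp_force: 59.7
```

Call:
step_arm([
  [[0,0,1],[0,0,0],10],
  [[0,0,1],[0,0,0],10],
])

```text
t: 9.65
eef_pos: [0.5803, 0.1695, 0.0913]
eef_rot: [[-0.1, 0.995, -0.001], [0.995, 0.1, 0.0], [0.0, -0.001, -1.0]]
contact_force: [-0.4, 0.6, -3.7]
width: 0.0281
grasp_force: 59.7
```

Axis at about 0.110 and no contact yet, so I continue in single millimetres.

Call:
step_arm([
  [[0,0,0.5],[0,0,0],10],
  [[0,0,1],[0,0,0],10],
  [[0,0,1],[0,0,0],10],
])

```text
t: 9.95
eef_pos: [0.5803, 0.1695, 0.0904]
eef_rot: [[-0.1, 0.995, -0.001], [0.995, 0.1, 0.0], [0.0, -0.001, -1.0]]
contact_force: [0.1, 1.0, -3.6]
width: 0.0285
grasp_force: 59.7
```

Call:
step_arm([
  [[0,0,0.5],[0,0,0],10],
  [[0,0,1],[0,0,0],10],
  [[0,0,1],[0,0,0],10],
])

```text
t: 10.25
eef_pos: [0.5803, 0.1695, 0.0894]
eef_rot: [[-0.1, 0.995, -0.001], [0.995, 0.1, 0.0], [0.0, -0.001, -1.0]]
contact_force: [-0.5, 0.7, -3.7]
width: 0.0283
grasp_force: 59.7
```

Call:
step_arm([
  [[0,0,0.5],[0,0,0],10],
  [[0,0,1],[0,0,0],10],
  [[0,0,1],[0,0,0],10],
])

```text
t: 10.55
eef_pos: [0.5803, 0.1695, 0.0884]
eef_rot: [[-0.1, 0.995, -0.001], [0.995, 0.1, 0.0], [0.0, -0.001, -1.0]]
contact_force: [0.3, 0.0, -4.3]
width: 0.0285
grasp_force: 59.7
```

Call:
step_arm([
  [[0,0,0.5],[0,0,0],10],
  [[0,0,1],[0,0,0],10],
  [[0,0,1],[0,0,0],10],
])

```text
t: 10.85
eef_pos: [0.5805, 0.1695, 0.0878]
eef_rot: [[-0.1, 0.995, -0.0], [0.995, 0.1, 0.0], [0.0, -0.0, -1.0]]
contact_force: [-0.6, -0.9, -0.4]
width: 0.0282
grasp_force: 60.0
```

Contact: the load has come off the tool (−4 → −0.4 N). I check the moment to see whether both notches bear.

Call:
step_arm([
  [[0,0,0.4],[0,0,0],10],
  [[0,0,0.4],[0,0,0],10],
])

```text
t: 11.05
eef_pos: [0.5806, 0.1695, 0.0877]
eef_rot: [[-0.1, 0.995, 0.0], [0.995, 0.1, 0.0], [0.0, 0.0, -1.0]]
contact_force: [-2.0, -1.7, 3.6]
width: 0.0284
grasp_force: 60.3
```

```bash
python3 -c "
from mv import *
i=r.camera_info('wrist'); im,d=r.camera('wrist')
np.savez('wrist.npz',im=im,d=d,K=i['K'],rv=i['rvec'],tv=i['tvec'])
s=r.get_state(); print(s['contact_force'],s['torque'],s['eef_pos'])"; python3 grip.py
```

```text
[-2.1686 -0.5165  4.5083] [-0.1234  0.4088  0.0486] [0.5806 0.1695 0.0877]
22206 x y yaw tilt z [-0.0009  0.0002 -0.0002  0.0019 -0.0191] 0.00036319535660584053
```

It is resting, with a slight press and a −2 N side force. I ease off and nudge towards −x before letting go.

Call:
step_arm([
  [[0,-0.3,-0.3],[0,0,0],10],
  [[0,-0.5,-0.4],[0,0,0],10],
  [[0,-0.5,-0.4],[0,0,0],10],
])

```text
t: 11.4
eef_pos: [0.5805, 0.1695, 0.0877]
eef_rot: [[-0.1, 0.995, 0.001], [0.995, 0.1, 0.001], [0.0, 0.001, -1.0]]
contact_force: [1.1, -0.5, 1.6]
width: 0.0283
grasp_force: 60.3
```

Call:
step_arm([
  [[0,0.2,0],[0,0,0],31],
  [[0,0.2,0],[0,0,0],35],
  [[0,0.2,0],[0,0,0],45],
  [[0,0.2,0],[0,0,0],60],
  [[0,0.2,0],[0,0,0],80],
  [[0,0.2,0],[0,0,0],80],
  [[0,0.2,0],[0,0,0],80],
  [[0,0.2,0],[0,0,0],80],
])

```text
t: 12.2
eef_pos: [0.5801, 0.1695, 0.0875]
eef_rot: [[-0.1, 0.995, -0.001], [0.995, 0.1, 0.0], [0.0, -0.0, -1.0]]
contact_force: [0.1, -0.3, 0.2]
width: 0.0803
grasp_force: 0.0
```

Call:
step_arm([
  [[0,0,-5],[0,0,0],80],
  [[0,0,-15],[0,0,0],80],
  [[0,0,-35],[0,0,0],80],
  [[0,0,-60],[0,0,0],80],
  [[0,0,-90],[0,0,0],80],
  [[0,0,-120],[0,0,0],80],
  [[0,0,-140],[0,0,0],80],
  [[0,0,-150],[0,0,0],80],
  [[0,0,-150],[0,0,0],80],
  [[0,0,-150],[0,0,0],80],
])

```text
t: 13.2
eef_pos: [0.5797, 0.1693, 0.2366]
eef_rot: [[-0.1, 0.995, -0.002], [0.995, 0.1, 0.0], [0.0, -0.002, -1.0]]
contact_force: [-0.4, -0.3, 0.3]
width: 0.0801
grasp_force: 0.0
```

```bash
cat > chk.py <<'E'
from mv import *
i=r.camera_info('wrist'); im,d=r.camera('wrist')
np.savez('wrist.npz',im=im,d=d,K=i['K'],rv=i['rvec'],tv=i['tvec']); cv2.imwrite('pics/wrist4.png',im)
im,d=r.camera('scene'); cv2.imwrite('pics/scene4.png',cv2.resize(im[180:300,270:430],(800,600)))
import io,contextlib
with contextlib.redirect_stdout(io.StringIO()):
    from meas import sdf,least_squares; from st import P,S,u,v
c=np.array([.5807,.168,0]); a=np.radians(95.7); X=np.array([[np.cos(a),np.sin(a),0],[-np.sin(a),np.cos(a),0],[0,0,1]])
q=(P-c)@X.T
m=(abs(q[...,0])<.11)&(abs(q[...,1])<.035)&(q[...,2]>.085)&(q[...,2]<.15)&(S<80)
o=least_squares(sdf,[0,0,0,0,.107],args=(q[m],1),loss='soft_l1',f_scale=.002); print(m.sum(),'in stand frame x y yaw tilt z',o.x,np.median(abs(o.fun)),r.get_state()['t'])
E
python3 chk.py
```

```text
8422 in stand frame x y yaw tilt z [ 0.0004 -0.0003  0.002   0.0019  0.1066] 0.0004055104566621859 13.3
```

View pics/scene4.png

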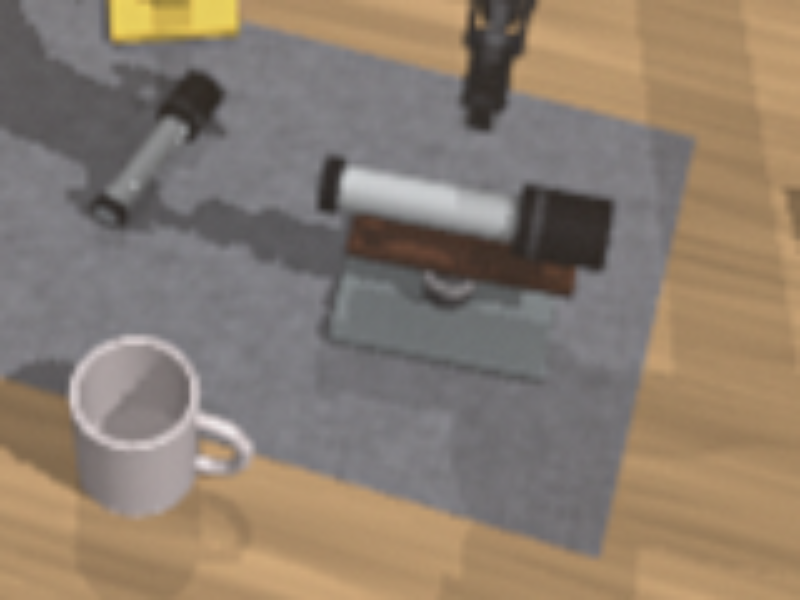

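The scope sits in both notches, level and centred within a millimetre, and the gripper is clear.

```bash
python3 -c "
from workcell import r
print(r.finish_job())"
```

```text
the job is handed in; nothing more can be done
None
```

The telescope rests in the stand's two notches, hood in the wide one, measured within 1 mm of centre and about 0.1° of level; the gripper let go and backed clear, and I handed the job in at about 13 s (no verdict came back).

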